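# Pop the spring-lid case and fetch the socket

### The arm

A 6-joint arm with a two-finger parallel gripper is mounted at the origin on the work surface. World frame = base frame: x ahead of the robot, y to its left, z up, the work surface at z = 0. Lengths are in m, angles in degrees, forces in N, time in s.
With the tool pointing down it reaches from about 0.375 to 0.9 m from the base axis. Payload 3.1 kg.
Tool frame: the origin (TCP) lies midway between the tips of the shut fingers; the grasp point (between the pads) lies 19 mm behind it; z points along the fingers, y is the line along which they close (so a half turn about z gives the same grasp; the last joint's range is limited). The gripper opens to 85 mm and grips with 20 to 120 N. Pads are 22 mm wide; open, the fingers measure 114 mm over their backs; the gripper's body (76 mm by 85 mm) begins 54 mm behind the grasp point. The pads swing forward as they close: fully open they stand 13 mm farther back than shut.
Start: joints at [-86.144, 30.224, 82.088, -0, 67.689, -10.227], TCP at [0.152, -0.606, 0.231] pointing down, gripper open.
Joint ranges: [-176.69, 176.69], [-43.24, 126.21], [12.49, 139.97], [-82, 262], [0, 151.66], [-163.58, 163.58]. Speed limits (degrees/s): [159.86, 159.86, 180, 180, 180, 180].

### API

Orientations are given as [roll, pitch, yaw] about the fixed x, y, z axes, in that order (R = Rz(yaw) Ry(pitch) Rx(roll)).
In Python, from plant import manip gives the robot as it stands.
- The arm moves only by the tool send_rows, never from a script. Its argument "motion" is a list of rows, each an object of numbers: "x", "y", "z": the shift along the tool's x, y, z in mm; "ax", "ay", "az": the turn, a rotation vector about the tool's x, y, z in rad; "hand": the closure, from 0 (fully open) to 1 (shut). In form: [{"x": .., "y": .., "z": .., "ax": .., "ay": .., "az": .., "hand": ..}, ...]. A call has 1 to 5 rows; each row shifts and turns the commanded pose from where the row before left it, along the tool's axes as they then stand; what a row does not reach is not made up. A row lasts 1/12 s, in which the tool goes at most 41.7 mm and 7.16 degrees, less where a joint would pass 70% of its speed; a pose out of reach is approached as far as the arm can. A call with a gripper value outside its range is refused whole. The fingers move at their own pace and stop on an object; "grip_force" is the grip in N (left out, the last holds). Time passes only in rows, so rows that do not move let the fingers close. It gives the time, the measured TCP pose, the force, the opening and the grip force at its end, in the units of the state.
- manip.read_state(): the state, without advancing time (a new reading comes with each control period).
- manip.snapshot(name): name is "scene" or "top" or "wrist"; returns a dict with "img" (400x640x3 uint8, red, green, blue), "intrinsics" (3x3 intrinsics, pixels), "xyz" and "rotation" of the camera in the world. Camera axes: x right, y down, z forward; pixel columns grow to the right and rows downward; lengths in m; the calibration is good to about 2 mm. A picture is of the moment at which its call begins. There is no depth.
- manip.hand_in(): hands the job in; it is judged then, once.
Trained networks look in the newest picture that a camera, given by its name, has taken for a name from the list of things; names that differ only in an ending like _2 or _b are one class to them, and where a whole thing is asked for, a point or a joint stands for the part that bears it (a point fixed in the world has none). Each returns a list of dicts, best first, with "p" (0 to 1); they miss things now and then, are a little off and sometimes report something else, mostly with a low value. They report only what shows in the picture. A call takes as long as a camera call. They do not tell look-alikes from the thing itself.
- manip.outline_of(camera, thing): "region" (400x640 bool, what is visible of it) and "extent" ([left, top, right, bottom] in pixels, round what is visible of it).
- manip.mark_of(camera, thing): "location" ([column, row] in pixels: a listed point, or the origin of a listed thing).
The state is a dict: "t": time; "q": joint angles; "joint_velocities": joint speeds; "joint_efforts": joint torques, N m; "tcp_pos": TCP position; "tool_rot": TCP orientation; "force": force on the tool from outside, world axes, zero at the start; "ft_torque": the same for the moment, N m; "gripper_width": finger opening in m; "grasp_force": force on a finger pad.
Only numpy, scipy, OpenCV 4.12 (cv2) and the standard library are available. Lean on these libraries where they do the work, as an engineer would, in place of code of your own. Each camera call takes 0.05 s, during which the arm holds its last target. There are 200 camera calls.

### The job

Open the blue spring-lid case by pressing down on the red thumb pad at its front, firmly but without forcing it, and keep it pressed until the catch has let go; then get clear and let the lid swing fully open by itself without touching it. Take the socket out, stand it upright on the yellow mat without dropping it, and leave the lid open and the screwdriver, spray can and jar where they are.

Things in the scene. Friction and masses are not known exactly. Their poses are not given: they have to be found in the camera images.
- stand: Dark steel plate, 160 (x) x 200 (y) x 12 mm, fixed; origin at the centre of its underside, on the bench. -x is the thumb-pad side (towards the robot), z up. It is the floor of the blue case: a bottomless box of 130 x 170 mm (x, y), 64 mm tall, walls 5 mm, screwed on concentric and parallel, on levelling screws set differently each time: its underside is 6 to 26 mm above the plate, not measured.
- under_pad (a point): Point on the stand's top face (12 mm above the bench) straight below the centre of the red thumb pad, 52 mm in front (-x) of the stand's centre; x, y axes as the stand's. The pad, 24 (x) x 50 (y) mm, 4 mm thick on the lid's front edge, has its top 86 to 106 mm above this point (80 mm above the case's underside): find it by touch.
- under_catch (a point): Point on the stand's top face below the catch, at the stand's front edge. The pad gives against a spring: about 3 N at first, then 6 N more per mm. Below about 2 mm (12 to 15 N) the damped catch slides free, if held so for about 1 s; 16 to 17 N for 1.6 s is right. Over 20 N on the case or lid breaks it. Nothing is felt as it frees: released, the lid rises; if not, press again.
- lid (a joint): Angle of the sprung lid (blue frame, clear window, 128 x 170 x 6 mm), rad: 0 closed, -0.01 to -0.03 pressed, 1.95 fully open, past upright. Hinge along y, 62 mm behind (+x) the stand's centre, 70 mm above the case's underside. Once freed it opens in about 3 s, its front edge rising at first at 0.13 m/s, in an arc up and away from the robot. Past 0.3 rad it must not be touched until open.
- socket_center (a point): Centre (half-way up) of the deep steel socket with an orange band: cylinder of diameter 29 mm (27 mm in the upper 28 mm), 70 mm tall, about 0.19 kg, loose, standing upright on the steel plate inside the case, within 12 mm of its middle; z along its axis. The case's rim is up to 20 mm higher than its top. At least 50 mm is free on each side of it along the case's y.
- mat_top (a point): Centre of the top face of the yellow mat, a fixed square plate of 140 x 140 mm, 4 mm thick, on the bench.
- socket: The same socket; origin at the centre of its underside, z along its axis.
- screwdriver: Screwdriver lying on the bench between case and mat, about 200 mm long along its x. Leave alone.
- spraycan: Spray can standing on the bench, diameter 56 mm, 150 mm tall; origin at the centre of its underside. Leave alone.
- jar: Small jar standing on the bench, diameter 52 mm, 60 mm tall; origin at the centre of its underside. Leave alone.
Not all that is in view belongs to the job. Leave any grey or purple look-alike of the part that bears mat_top alone.

How it is judged:
By the outcome, as a careful person would: the job done as asked, in the order asked, and still so for the second after the job is handed in, with the robot touching nothing.
It also fails if it takes over 72 s, if anything falls off the work surface, if the arm or the gripper's body presses on something with over 40 N, if the wrist force passes 120 N, or if a joint passes its speed limit or range.

## Working session

There is one attempt and no reset: what is moved stays moved. The work goes in short steps, Python scripts to look and compute and a tool call to move; the robot and the scene stay as the last step left them, time stands still between calls to the robot, and variables do not carry over. Pictures are saved under pics/ and viewed, at most 10 in all, crops included, and the job is handed in when it is done.

Besides the shell and the picture viewer there is one more tool, called after ">>>" by a JSON object that holds its "name" and its "arguments". send_rows: Moves the arm, as the interface text tells. Its arguments: {"type":"object","properties":{"motion":{"type":"array"},"grip_force":{"type":"number"}},"required":["motion"]}

```bash
mkdir -p pics; ls
cat > h.py <<'E'
import numpy as np, cv2
from plant import manip
from scipy.spatial.transform import Rotation as Rn
def ray(s,px):
    d=np.array(s["rotation"])@np.linalg.inv(np.array(s["intrinsics"]))@np.array([px[0],px[1],1.]); return np.array(s["xyz"]),d
def onz(s,px,z):
    o,d=ray(s,px); return o+d*(z-o[2])/d[2]
def proj(s,p):
    c=np.array(s["rotation"]).T@(np.array(p)-np.array(s["xyz"])); u=np.array(s["intrinsics"])@c; return u[:2]/u[2]
E
python3 - <<'E'
from h import *
Z=dict(stand=0,under_pad=.012,under_catch=.012,mat_top=.004,socket=.012,socket_center=.047,screwdriver=.01,spraycan=0,jar=0)
ims=[]
for c in ["scene","top"]:
    s=manip.snapshot(c); cv2.imwrite(f"pics/{c}0.png",s["img"][:,:,::-1])
    print(c,np.round(s["xyz"],3))
    for n,z in Z.items():
        for m in manip.mark_of(c,n)[:3]:
            print(n,np.round(m["p"],2),np.round(m["location"],1),np.round(onz(s,m["location"],z),4))
st=manip.read_state(); print(st["tcp_pos"],st["tool_rot"],st["t"])
E
```

```text
pics
scene [1.145 1.275 0.919]Traceback (most recent call last):
  File "<stdin>", line 9, in <module>
  File "h.py", line 7, in onz
    o,d=ray(s,px); return o+d*(z-o[2])/d[2]
                                       ~^^^
IndexError: invalid index to scalar variable.
```

View pics/scene0.png

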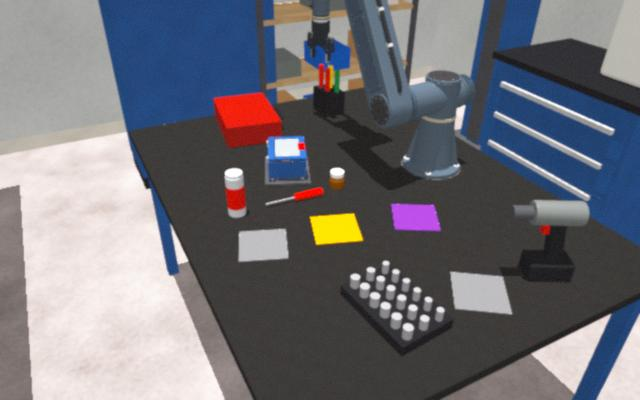

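The scene view shows the case at about (288,158), its red pad at (302,146), the yellow mat at (336,228), the can at (235,193), the jar at (337,178) and the screwdriver at (295,197). There are also grey and purple decoy mats. The camera rotation isn't a matrix, so I'll check its format.

```bash
python3 - <<'E'
from h import *
s=manip.snapshot("scene"); print(s["rotation"],s["intrinsics"])
E
cat > t.py <<'E'
from h import *
Z=dict(stand=0,under_pad=.012,under_catch=.012,mat_top=.004,socket=.012,socket_center=.047,screwdriver=.01,spraycan=0,jar=0)
for c in ["scene","top"]:
    s=manip.snapshot(c); cv2.imwrite(f"pics/{c}0.png",s["img"][:,:,::-1])
    print(c,np.round(s["xyz"],3))
    for n,z in Z.items():
        for m in manip.mark_of(c,n)[:3]:
            print(n,np.round(m["p"],2),np.round(m["location"],1),np.round(onz(s,m["location"],z),4))
st=manip.read_state(); print(st["tcp_pos"],st["tool_rot"],st["t"],s["rotation"])
E
sed -i 's/np.array(s\["rotation"\])/RR(s)/' h.py
cat >> h.py <<'E'
def RR(s):
    r=np.array(s["rotation"],float)
    return r if r.shape==(3,3) else Rn.from_euler("xyz",r,degrees=True).as_matrix()
E
python3 t.py
```

```text
[-123.42491021   -0.65606444  152.37854999] [[506.63372781   0.         319.62162973]
 [  0.         506.63372781 202.55802853]
 [  0.           0.           1.        ]]
scene [1.145 1.275 0.919]
stand 0.96 [289.6 170.3] [ 0.4891 -0.1923  0.    ]
under_pad 0.79 [298.4 168.4] [ 0.4634 -0.1715  0.012 ]
under_catch 0.78 [308.8 166.7] [ 0.4242 -0.1659  0.012 ]
under_catch 0.73 [285.8 169.9] [ 0.5087 -0.1818  0.012 ]
mat_top 0.88 [417.  218.7] [0.2623 0.2697 0.004 ]
mat_top 0.84 [478.3 291.7] [0.3191 0.6094 0.004 ]
mat_top 0.74 [260.8 244.1] [0.748  0.1688 0.004 ]
socket_center 0.47 [306.6 167.1] [ 0.4601 -0.1112  0.047 ]
spraycan 0.6 [237.3 213.4] [ 0.7534 -0.0162  0.    ]
jar 0.81 [336.2 183.1] [ 0.381  -0.0379  0.    ]
top [0.444 0.17  1.496]
under_pad 0.93 [421.7 216.1] [ 0.4507 -0.1847  0.012 ]
under_catch 0.55 [412.5 222.5] [ 0.4298 -0.154   0.012 ]
mat_top 0.94 [289.2 275.8] [0.2575 0.2511 0.004 ]
mat_top 0.86 [309.  198.1] [0.5114 0.1858 0.004 ]
mat_top 0.74 [180.4 260. ] [0.3107 0.6054 0.004 ]
socket 0.41 [412.7 220.9] [ 0.4351 -0.1547  0.012 ]
screwdriver 0.56 [365.6 182.4] [ 0.5624 -0.001   0.01  ]
spraycan 0.74 [371.5 129. ] [ 0.7421 -0.0235  0.    ]
jar 0.68 [373.3 234.5] [ 0.3907 -0.0261  0.    ]
[ 0.15211615 -0.60618306  0.23130633] [-1.79999226e+02  1.49224635e-03  1.40867457e+01] 1.15 [-177.05475473   -0.97691501  -90.21559886]
```

View pics/top0.png

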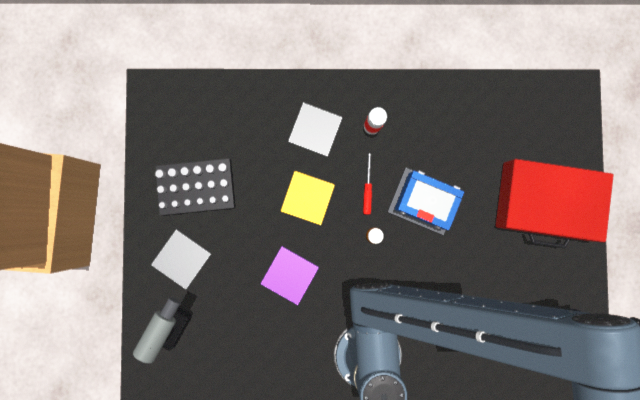

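The top view shows the case lid centred at about (432,200), its pad at (425,216), the yellow mat at (308,198), the can at (375,120), the jar at (375,236) and the screwdriver at (367,185). The red tool box is at (555,200). Next I'll fit the poses using colour masks.

```bash
cat >> h.py <<'E'
def mask(img,lo,hi,roi=None):
    h=cv2.cvtColor(img,cv2.COLOR_RGB2HSV); m=cv2.inRange(h,np.array(lo),np.array(hi))
    if roi is not None:
        k=np.zeros_like(m); a,b,c,d=roi; k[b:d,a:c]=1; m*=k
    return m
def plan(pos,rpy,pos2,yaw2):
    R=Rn.from_euler("xyz",rpy,degrees=True); R2=Rn.from_euler("xyz",[180,0,yaw2],degrees=True)
    return np.round(R.inv().apply(np.array(pos2)-pos)*1000,1), np.round((R.inv()*R2).as_rotvec(),4)
E
python3 - <<'E'
from h import *
s=manip.snapshot("top"); im=s["img"]
y=mask(im,(22,150,120),(38,255,255)); b=mask(im,(100,120,60),(125,255,255),(385,160,475,240)); 
r=mask(im,(0,150,80),(8,255,255),(400,200,450,235))|mask(im,(172,150,80),(180,255,255),(400,200,450,235))
def rect(m,z):
    p=np.argwhere(m>0)[:,::-1].astype(float); w=np.array([onz(s,q,z)[:2] for q in p]).astype(np.float32)
    return cv2.minAreaRect(w)
print("mat",rect(y,.004)); print("pad",rect(r,.108)); print("lid",rect(b,.1))
reg=manip.outline_of("top","stand")
for g in reg[:2]: print(g["p"],g["extent"],rect(g["region"].astype(np.uint8),.012))
st=manip.read_state(); print(st["tcp_pos"],st["t"],st["q"])
E
```

```text
mat ((0.5137264132499695, 0.19105690717697144), (0.14323027431964874, 0.14130839705467224), 70.7851791381836)
pad ((0.45152342319488525, -0.17108890414237976), (0.04794580116868019, 0.021146336570382118), 67.17095947265625)
lid ((0.5007157325744629, -0.18856275081634521), (0.18181879818439484, 0.13674062490463257), 67.11640167236328)
0.63 [387.4, 165.7, 442.7, 236.9] ((0.5003967881202698, -0.19196534156799316), (0.20187625288963318, 0.16184277832508087), 67.35626983642578)
[ 0.15208492 -0.60618955  0.23131456] 1.25 [-8.61463645e+01  3.02234524e+01  8.20870532e+01  6.54836559e-05
  6.76905650e+01 -1.02253104e+01]
```

>>> {"name": "send_rows", "arguments": {"motion": [{"z": -14, "az": 0.107, "hand": 1}, {"z": -14, "az": 0.107, "hand": 1}, {"z": -14, "az": 0.107, "hand": 1}, {"z": -14, "az": 0.107, "hand": 1}, {"z": -14, "az": 0.108, "hand": 1}]}}

```text
validation failed for argument at $.mo...
```

>>> {"name": "send_rows", "arguments": {"motion": [{"az": 0.108, "hand": 1}, {"x": 7.8, "y": -36.5, "hand": 1}, {"x": 7.8, "y": -36.5, "hand": 1}, {"x": 7.8, "y": -36.5, "hand": 1}, {"x": 7.8, "y": -36.5, "hand": 1}]}}

```text
validation failed for argument at $.mo...
```

>>> {"name": "send_rows", "arguments": {"motion": [{"x": 7.8, "y": -36.5, "hand": 1}, {"x": 7.8, "y": -36.5, "hand": 1}, {"x": 7.8, "y": -36.5, "hand": 1}, {"x": 7.8, "y": -36.5, "hand": 1}, {"x": 7.8, "y": -36.5, "hand": 1}]}}

```text
validation failed for argument at $.mo...
```

>>> {"name": "send_rows", "arguments": {"motion": [{"x": 7.8, "y": -36.5, "hand": 1}, {"x": 7.8, "y": -36.5, "hand": 1}, {"x": 7.8, "y": -36.5, "hand": 1}, {"x": 7.8, "y": -36.5, "hand": 1}, {"hand": 1}]}}

```text
validation failed for argument at $.mo...
```

Run:
```python
from h import *
s=manip.snapshot("wrist"); im=s["img"]; cv2.imwrite("pics/w1.png",im[:,:,::-1])
for n,z in dict(stand=0,under_pad=.012).items():
    for m in manip.mark_of("wrist",n)[:2]: print(n,m["p"],m["location"],onz(s,m["location"],z))
r=mask(im,(0,150,80),(8,255,255))|mask(im,(172,150,80),(180,255,255))
n,l,stt,c=cv2.connectedComponentsWithStats(r)
for i in range(1,n):
    if stt[i,4]>200:
        w=np.array([onz(s,q,.108)[:2] for q in np.argwhere(l==i)[:,::-1]]).astype(np.float32); print(stt[i],cv2.minAreaRect(w))
st=manip.read_state(); print(st["tcp_pos"],st["tool_rot"],st["t"],st["force"],s["xyz"])
print(plan(st["tcp_pos"],st["tool_rot"],[.4525,-.1718,.14],-22.8))
```

```text
[ 284  219   36   86 2486] ((0.08399297297000885, -0.6089116930961609), (0.08318939805030823, 0.030810179188847542), 12.635215759277344)
[ 360  235   54   91 2675] ((0.0828610360622406, -0.6850555539131165), (0.09671397507190704, 0.031809575855731964), 39.87479782104492)
[ 0.15212151 -0.60618072  0.23130721] [-1.79999156e+02 -6.73995391e-04  1.40838068e+01] 1.4 [ 0.03098437 -0.16578978 -0.33829579] [ 0.22208224 -0.58916997  0.37407082]
(array([ 397.1, -348.2,   91.3]), array([-0.    , -0.    ,  0.6437]))
```

View pics/w1.png

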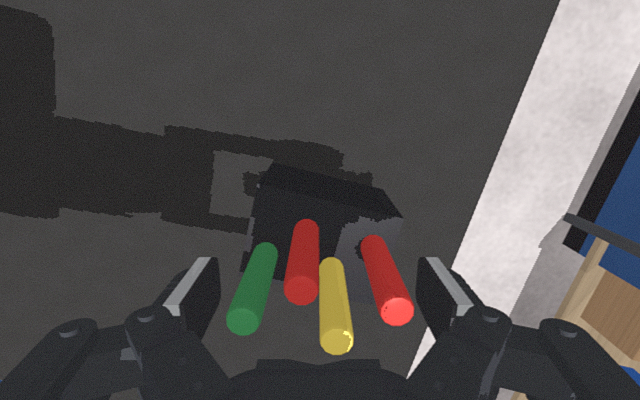

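The wrist view shows a pen cup right below the open fingers, with pens at about (240–400, 220–340). I'll lift straight up before turning or closing, and give every key in each row.

>>> {"name": "send_rows", "arguments": {"motion": [{"x": 0, "y": 0, "z": -30, "ax": 0, "ay": 0, "az": 0, "hand": 0}, {"x": 0, "y": 0, "z": -30, "ax": 0, "ay": 0, "az": 0, "hand": 0}, {"x": 0, "y": 0, "z": -10, "ax": 0, "ay": 0, "az": 0.107, "hand": 0}, {"x": 0, "y": 0, "z": 0, "ax": 0, "ay": 0, "az": 0.107, "hand": 0}, {"x": 0, "y": 0, "z": 0, "ax": 0, "ay": 0, "az": 0.107, "hand": 0}]}}

```text
t: 1.82
tcp_pos: [0.1522, -0.6069, 0.303]
tool_rot: [179.8, -0.0, -4.6]
force: [0.4, -0.3, -0.3]
gripper_width: 0.0852
grasp_force: 0.0
```

>>> {"name": "send_rows", "arguments": {"motion": [{"x": 0, "y": 0, "z": 0, "ax": 0, "ay": 0, "az": 0.107, "hand": 0}, {"x": 0, "y": 0, "z": 0, "ax": 0, "ay": 0, "az": 0.107, "hand": 0}, {"x": 0, "y": 0, "z": 0, "ax": 0, "ay": 0, "az": 0.108, "hand": 0}, {"x": 7.8, "y": -36.5, "z": 0, "ax": 0, "ay": 0, "az": 0, "hand": 0}, {"x": 7.8, "y": -36.5, "z": 0, "ax": 0, "ay": 0, "az": 0, "hand": 0}]}}

```text
t: 2.23
tcp_pos: [0.1941, -0.5455, 0.3008]
tool_rot: [180.0, -0.0, -23.0]
force: [0.7, 0.5, -0.3]
gripper_width: 0.0852
grasp_force: 0.0
```

>>> {"name": "send_rows", "arguments": {"motion": [{"x": 7.8, "y": -36.5, "z": 0, "ax": 0, "ay": 0, "az": 0, "hand": 1}, {"x": 7.8, "y": -36.5, "z": 0, "ax": 0, "ay": 0, "az": 0, "hand": 1}, {"x": 7.8, "y": -36.5, "z": 0, "ax": 0, "ay": 0, "az": 0, "hand": 1}, {"x": 7.8, "y": -36.5, "z": 0, "ax": 0, "ay": 0, "az": 0, "hand": 1}, {"x": 7.8, "y": -36.5, "z": 0, "ax": 0, "ay": 0, "az": 0, "hand": 1}]}}

```text
t: 2.65
tcp_pos: [0.302, -0.3901, 0.3015]
tool_rot: [180.0, -0.0, -22.8]
force: [0.6, -0.1, -0.0]
gripper_width: 0.025
grasp_force: 0.0
```

>>> {"name": "send_rows", "arguments": {"motion": [{"x": 7.8, "y": -36.5, "z": 0, "ax": 0, "ay": 0, "az": 0, "hand": 1}, {"x": 7.8, "y": -36.5, "z": 0, "ax": 0, "ay": 0, "az": 0, "hand": 1}, {"x": 7.8, "y": -36.5, "z": 0, "ax": 0, "ay": 0, "az": 0, "hand": 1}, {"x": 7.8, "y": -36.5, "z": 0, "ax": 0, "ay": 0, "az": 0, "hand": 1}, {"x": 7.8, "y": -36.5, "z": 0, "ax": 0, "ay": 0, "az": 0, "hand": 1}]}}

```text
t: 3.07
tcp_pos: [0.4086, -0.2369, 0.3016]
tool_rot: [180.0, -0.0, -22.8]
force: [0.9, -0.7, 0.8]
gripper_width: 0.0002
grasp_force: 0.0
```

Run:
```python
from h import *
s=manip.snapshot("wrist"); im=s["img"]; cv2.imwrite("pics/w2.png",im[:,:,::-1])
for n,z in dict(stand=0,under_pad=.012).items():
    for m in manip.mark_of("wrist",n)[:2]: print(n,m["p"],m["location"],onz(s,m["location"],z))
r=mask(im,(0,150,80),(8,255,255))|mask(im,(172,150,80),(180,255,255))
n,l,stt,c=cv2.connectedComponentsWithStats(r)
for i in range(1,n):
    if stt[i,4]>200:
        w=np.array([onz(s,q,.108)[:2] for q in np.argwhere(l==i)[:,::-1]]).astype(np.float32); print(stt[i],cv2.minAreaRect(w))
st=manip.read_state(); print(st["tcp_pos"],st["tool_rot"],st["t"],st["force"],s["xyz"])
print(plan(st["tcp_pos"],st["tool_rot"],[.4525,-.1718,.14],-22.8))
```

```text
[  443     0   197    94 14790] ((0.43712013959884644, -0.4727787673473358), (0.18680357933044434, 0.07897334545850754), 67.21630096435547)
[  92  117   56   78 1757] ((0.5013102889060974, -0.06105061620473862), (0.024399274960160255, 0.07979491353034973), 86.93305206298828)
[ 217  147   50   23 1061] ((0.45216065645217896, -0.17288866639137268), (0.04892706871032715, 0.022421253845095634), 67.198974609375)
[ 0.40885003 -0.23623114  0.30151899] [ 1.79999086e+02 -1.47704811e-02 -2.24507822e+01] 3.2167 [ 0.26601117  0.00838987 -0.46600768] [ 0.47498078 -0.26607437  0.44442896]
(array([ 15.7, -76.2, 161.5]), array([ 0.    , -0.0003,  0.0061]))
```

View pics/w2.png

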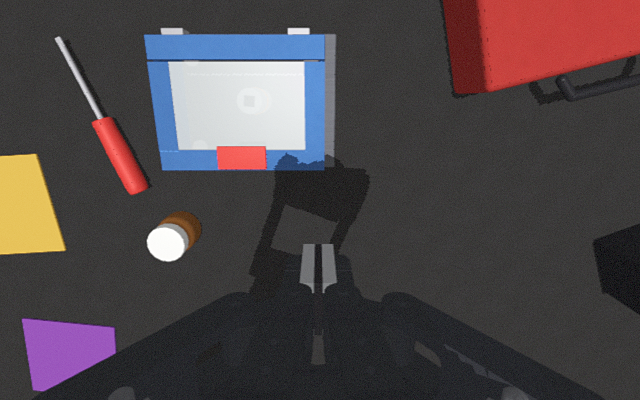

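The wrist view shows the case with its red pad at (241,158), on the tool's +x side. The jar, at (170,240), is clear of the path. I'll move above the pad.

>>> {"name": "send_rows", "arguments": {"motion": [{"x": 5, "y": -25.5, "z": 30, "ax": 0, "ay": 0, "az": 0, "hand": 1}, {"x": 5, "y": -25.5, "z": 30, "ax": 0, "ay": 0, "az": 0, "hand": 1}, {"x": 5, "y": -24, "z": 30, "ax": 0, "ay": 0, "az": 0, "hand": 1}, {"x": 0, "y": 0, "z": 35, "ax": 0, "ay": 0, "az": 0, "hand": 1}, {"x": 0, "y": 0, "z": 35, "ax": 0, "ay": 0, "az": 0, "hand": 1}]}}

```text
t: 3.63
tcp_pos: [0.4515, -0.1757, 0.1405]
tool_rot: [179.9, -0.2, -22.7]
force: [0.3, 0.2, 0.2]
gripper_width: 0.0003
grasp_force: 0.0
```

>>> {"name": "send_rows", "arguments": {"motion": [{"x": 0, "y": 0, "z": 10, "ax": 0, "ay": 0, "az": 0, "hand": 1}, {"x": 0, "y": 0, "z": 0, "ax": 0, "ay": 0, "az": 0, "hand": 1}, {"x": 0, "y": 0, "z": 0, "ax": 0, "ay": 0, "az": 0, "hand": 1}, {"x": 0, "y": 0, "z": 0, "ax": 0, "ay": 0, "az": 0, "hand": 1}]}}

```text
t: 3.97
tcp_pos: [0.4514, -0.1766, 0.1323]
tool_rot: [180.0, -0.1, -22.8]
force: [0.6, -0.1, -0.2]
gripper_width: -0.0001
grasp_force: 0.0
```

>>> {"name": "send_rows", "arguments": {"motion": [{"x": -0.9, "y": -4.4, "z": 6, "ax": 0, "ay": 0, "az": 0, "hand": 1}, {"x": 0, "y": 0, "z": 2, "ax": 0, "ay": 0, "az": 0, "hand": 1}, {"x": 0, "y": 0, "z": 2, "ax": 0, "ay": 0, "az": 0, "hand": 1}, {"x": 0, "y": 0, "z": 0, "ax": 0, "ay": 0, "az": 0, "hand": 1}, {"x": 0, "y": 0, "z": 0, "ax": 0, "ay": 0, "az": 0, "hand": 1}]}}

```text
t: 4.38
tcp_pos: [0.4517, -0.1707, 0.1215]
tool_rot: [180.0, -0.0, -22.7]
force: [0.2, -0.2, -0.4]
gripper_width: 0.0001
grasp_force: 0.0
```

>>> {"name": "send_rows", "arguments": {"motion": [{"x": 0, "y": 0, "z": 1, "ax": 0, "ay": 0, "az": 0, "hand": 1}, {"x": 0, "y": 0, "z": 1, "ax": 0, "ay": 0, "az": 0, "hand": 1}, {"x": 0, "y": 0, "z": 0, "ax": 0, "ay": 0, "az": 0, "hand": 1}, {"x": 0, "y": 0, "z": 0, "ax": 0, "ay": 0, "az": 0, "hand": 1}]}}

```text
t: 4.72
tcp_pos: [0.4515, -0.1707, 0.1193]
tool_rot: [-180.0, 0.0, -22.8]
force: [0.7, 0.4, -0.4]
gripper_width: -0.0001
grasp_force: 0.0
```

>>> {"name": "send_rows", "arguments": {"motion": [{"x": 0, "y": 0, "z": 1, "ax": 0, "ay": 0, "az": 0, "hand": 1}, {"x": 0, "y": 0, "z": 0, "ax": 0, "ay": 0, "az": 0, "hand": 1}, {"x": 0, "y": 0, "z": 0, "ax": 0, "ay": 0, "az": 0, "hand": 1}]}}

```text
t: 4.97
tcp_pos: [0.4515, -0.1707, 0.1182]
tool_rot: [-180.0, 0.0, -22.8]
force: [0.3, 0.1, 0.5]
gripper_width: -0.0001
grasp_force: 0.0
```

>>> {"name": "send_rows", "arguments": {"motion": [{"x": 0, "y": 0, "z": 1, "ax": 0, "ay": 0, "az": 0, "hand": 1}, {"x": 0, "y": 0, "z": 0.5, "ax": 0, "ay": 0, "az": 0, "hand": 1}, {"x": 0, "y": 0, "z": 0, "ax": 0, "ay": 0, "az": 0, "hand": 1}, {"x": 0, "y": 0, "z": 0, "ax": 0, "ay": 0, "az": 0, "hand": 1}]}}

```text
t: 5.3
tcp_pos: [0.4516, -0.1707, 0.1168]
tool_rot: [-180.0, 0.0, -22.8]
force: [0.2, 0.2, 0.4]
gripper_width: 0.0001
grasp_force: 0.0
```

>>> {"name": "send_rows", "arguments": {"motion": [{"x": 0, "y": 0, "z": 1, "ax": 0, "ay": 0, "az": 0, "hand": 1}, {"x": 0, "y": 0, "z": 0.5, "ax": 0, "ay": 0, "az": 0, "hand": 1}, {"x": 0, "y": 0, "z": 0, "ax": 0, "ay": 0, "az": 0, "hand": 1}, {"x": 0, "y": 0, "z": 0, "ax": 0, "ay": 0, "az": 0, "hand": 1}]}}

```text
t: 5.63
tcp_pos: [0.4515, -0.1707, 0.1153]
tool_rot: [-180.0, 0.0, -22.8]
force: [0.2, -0.1, 0.1]
gripper_width: -0.0002
grasp_force: 0.0
```

>>> {"name": "send_rows", "arguments": {"motion": [{"x": 0, "y": 0, "z": 1, "ax": 0, "ay": 0, "az": 0, "hand": 1}, {"x": 0, "y": 0, "z": 0.5, "ax": 0, "ay": 0, "az": 0, "hand": 1}, {"x": 0, "y": 0, "z": 0, "ax": 0, "ay": 0, "az": 0, "hand": 1}, {"x": 0, "y": 0, "z": 0, "ax": 0, "ay": 0, "az": 0, "hand": 1}]}}

```text
t: 5.97
tcp_pos: [0.4515, -0.1707, 0.1137]
tool_rot: [-180.0, 0.0, -22.8]
force: [-0.7, 0.0, 0.5]
gripper_width: -0.0002
grasp_force: 0.0
```

>>> {"name": "send_rows", "arguments": {"motion": [{"x": 0, "y": 0, "z": 1, "ax": 0, "ay": 0, "az": 0, "hand": 1}, {"x": 0, "y": 0, "z": 0.5, "ax": 0, "ay": 0, "az": 0, "hand": 1}, {"x": 0, "y": 0, "z": 0, "ax": 0, "ay": 0, "az": 0, "hand": 1}, {"x": 0, "y": 0, "z": 0, "ax": 0, "ay": 0, "az": 0, "hand": 1}]}}

```text
t: 6.3
tcp_pos: [0.4516, -0.1707, 0.1123]
tool_rot: [-180.0, 0.0, -22.8]
force: [-0.2, 0.4, 0.4]
gripper_width: 0.0
grasp_force: 0.0
```

>>> {"name": "send_rows", "arguments": {"motion": [{"x": 0, "y": 0, "z": 1, "ax": 0, "ay": 0, "az": 0, "hand": 1}, {"x": 0, "y": 0, "z": 0.5, "ax": 0, "ay": 0, "az": 0, "hand": 1}, {"x": 0, "y": 0, "z": 0, "ax": 0, "ay": 0, "az": 0, "hand": 1}, {"x": 0, "y": 0, "z": 0, "ax": 0, "ay": 0, "az": 0, "hand": 1}]}}

```text
t: 6.63
tcp_pos: [0.4516, -0.1707, 0.1107]
tool_rot: [-180.0, 0.0, -22.8]
force: [-0.2, -0.6, 0.5]
gripper_width: -0.0001
grasp_force: 0.0
```

>>> {"name": "send_rows", "arguments": {"motion": [{"x": 0, "y": 0, "z": 1, "ax": 0, "ay": 0, "az": 0, "hand": 1}, {"x": 0, "y": 0, "z": 0.5, "ax": 0, "ay": 0, "az": 0, "hand": 1}, {"x": 0, "y": 0, "z": 0, "ax": 0, "ay": 0, "az": 0, "hand": 1}, {"x": 0, "y": 0, "z": 0, "ax": 0, "ay": 0, "az": 0, "hand": 1}]}}

```text
t: 6.97
tcp_pos: [0.4515, -0.1707, 0.1093]
tool_rot: [-180.0, 0.0, -22.8]
force: [-0.4, -0.7, 0.2]
gripper_width: -0.0003
grasp_force: 0.0
```

>>> {"name": "send_rows", "arguments": {"motion": [{"x": 0, "y": 0, "z": 1, "ax": 0, "ay": 0, "az": 0, "hand": 1}, {"x": 0, "y": 0, "z": 0.5, "ax": 0, "ay": 0, "az": 0, "hand": 1}, {"x": 0, "y": 0, "z": 0, "ax": 0, "ay": 0, "az": 0, "hand": 1}, {"x": 0, "y": 0, "z": 0, "ax": 0, "ay": 0, "az": 0, "hand": 1}]}}

```text
t: 7.3
tcp_pos: [0.4515, -0.1707, 0.1077]
tool_rot: [-180.0, 0.0, -22.8]
force: [-0.4, 0.6, 0.2]
gripper_width: -0.0001
grasp_force: 0.0
```

>>> {"name": "send_rows", "arguments": {"motion": [{"x": 0, "y": 0, "z": 1, "ax": 0, "ay": 0, "az": 0, "hand": 1}, {"x": 0, "y": 0, "z": 0.5, "ax": 0, "ay": 0, "az": 0, "hand": 1}, {"x": 0, "y": 0, "z": 0, "ax": 0, "ay": 0, "az": 0, "hand": 1}, {"x": 0, "y": 0, "z": 0, "ax": 0, "ay": 0, "az": 0, "hand": 1}]}}

```text
t: 7.63
tcp_pos: [0.4516, -0.1707, 0.1063]
tool_rot: [-180.0, 0.0, -22.8]
force: [0.1, -0.2, 0.1]
gripper_width: 0.0001
grasp_force: 0.0
```

>>> {"name": "send_rows", "arguments": {"motion": [{"x": 0, "y": 0, "z": 1, "ax": 0, "ay": 0, "az": 0, "hand": 1}, {"x": 0, "y": 0, "z": 0.5, "ax": 0, "ay": 0, "az": 0, "hand": 1}, {"x": 0, "y": 0, "z": 0, "ax": 0, "ay": 0, "az": 0, "hand": 1}, {"x": 0, "y": 0, "z": 0, "ax": 0, "ay": 0, "az": 0, "hand": 1}]}}

```text
t: 7.97
tcp_pos: [0.4515, -0.1707, 0.1048]
tool_rot: [-180.0, 0.0, -22.8]
force: [1.5, 0.7, -0.5]
gripper_width: -0.0002
grasp_force: 0.0
```

>>> {"name": "send_rows", "arguments": {"motion": [{"x": 0, "y": 0, "z": 1, "ax": 0, "ay": 0, "az": 0, "hand": 1}, {"x": 0, "y": 0, "z": 0.5, "ax": 0, "ay": 0, "az": 0, "hand": 1}, {"x": 0, "y": 0, "z": 0, "ax": 0, "ay": 0, "az": 0, "hand": 1}, {"x": 0, "y": 0, "z": 0, "ax": 0, "ay": 0, "az": 0, "hand": 1}]}}

```text
t: 8.3
tcp_pos: [0.4517, -0.1708, 0.1037]
tool_rot: [180.0, -0.0, -22.8]
force: [-0.5, -0.1, 4.7]
gripper_width: 0.0001
grasp_force: 2.2
```

>>> {"name": "send_rows", "arguments": {"motion": [{"x": 0, "y": 0, "z": 1, "ax": 0, "ay": 0, "az": 0, "hand": 1}, {"x": 0, "y": 0, "z": 0, "ax": 0, "ay": 0, "az": 0, "hand": 1}, {"x": 0, "y": 0, "z": 0, "ax": 0, "ay": 0, "az": 0, "hand": 1}]}}

```text
t: 8.55
tcp_pos: [0.4516, -0.1708, 0.103]
tool_rot: [180.0, -0.0, -22.8]
force: [-2.2, 0.8, 7.8]
gripper_width: -0.0003
grasp_force: 4.0
```

>>> {"name": "send_rows", "arguments": {"motion": [{"x": 0, "y": 0, "z": 1.2, "ax": 0, "ay": 0, "az": 0, "hand": 1}, {"x": 0, "y": 0, "z": 0, "ax": 0, "ay": 0, "az": 0, "hand": 1}, {"x": 0, "y": 0, "z": 0, "ax": 0, "ay": 0, "az": 0, "hand": 1}]}}

```text
t: 8.8
tcp_pos: [0.4515, -0.1708, 0.1021]
tool_rot: [180.0, -0.0, -22.7]
force: [-1.8, 1.3, 11.6]
gripper_width: 0.0
grasp_force: 5.7
```

>>> {"name": "send_rows", "arguments": {"motion": [{"x": 0, "y": 0, "z": 1.3, "ax": 0, "ay": 0, "az": 0, "hand": 1}, {"x": 0, "y": 0, "z": 0, "ax": 0, "ay": 0, "az": 0, "hand": 1}, {"x": 0, "y": 0, "z": 0, "ax": 0, "ay": 0, "az": 0, "hand": 1}]}}

```text
t: 9.05
tcp_pos: [0.4515, -0.1708, 0.1014]
tool_rot: [180.0, -0.0, -22.7]
force: [-3.7, 0.2, 16.6]
gripper_width: -0.0002
grasp_force: 8.7
```

>>> {"name": "send_rows", "arguments": {"motion": [{"x": 0, "y": 0, "z": 0, "ax": 0, "ay": 0, "az": 0, "hand": 1}, {"x": 0, "y": 0, "z": 0, "ax": 0, "ay": 0, "az": 0, "hand": 1}, {"x": 0, "y": 0, "z": 0, "ax": 0, "ay": 0, "az": 0, "hand": 1}, {"x": 0, "y": 0, "z": 0, "ax": 0, "ay": 0, "az": 0, "hand": 1}]}}

```text
t: 9.38
tcp_pos: [0.4515, -0.1708, 0.1015]
tool_rot: [180.0, -0.1, -22.7]
force: [-2.5, 1.6, 17.6]
gripper_width: -0.0001
grasp_force: 8.6
```

>>> {"name": "send_rows", "arguments": {"motion": [{"x": 0, "y": 0, "z": -0.1, "ax": 0, "ay": 0, "az": 0, "hand": 1}, {"x": 0, "y": 0, "z": 0, "ax": 0, "ay": 0, "az": 0, "hand": 1}, {"x": 0, "y": 0, "z": 0, "ax": 0, "ay": 0, "az": 0, "hand": 1}, {"x": 0, "y": 0, "z": 0, "ax": 0, "ay": 0, "az": 0, "hand": 1}, {"x": 0, "y": 0, "z": 0, "ax": 0, "ay": 0, "az": 0, "hand": 1}]}}

```text
t: 9.8
tcp_pos: [0.4515, -0.1708, 0.1015]
tool_rot: [180.0, -0.0, -22.7]
force: [-2.9, 0.8, 16.4]
gripper_width: 0.0
grasp_force: 8.4
```

>>> {"name": "send_rows", "arguments": {"motion": [{"x": 0, "y": 0, "z": 0, "ax": 0, "ay": 0, "az": 0, "hand": 1}, {"x": 0, "y": 0, "z": 0, "ax": 0, "ay": 0, "az": 0, "hand": 1}, {"x": 0, "y": 0, "z": 0, "ax": 0, "ay": 0, "az": 0, "hand": 1}, {"x": 0, "y": 0, "z": 0, "ax": 0, "ay": 0, "az": 0, "hand": 1}, {"x": 0, "y": 0, "z": 0, "ax": 0, "ay": 0, "az": 0, "hand": 1}]}}

```text
t: 10.22
tcp_pos: [0.4515, -0.1708, 0.1015]
tool_rot: [180.0, -0.0, -22.7]
force: [-2.6, 1.4, 16.5]
gripper_width: 0.0002
grasp_force: 8.4
```

>>> {"name": "send_rows", "arguments": {"motion": [{"x": 0, "y": 0, "z": 0, "ax": 0, "ay": 0, "az": 0, "hand": 1}, {"x": 0, "y": 0, "z": 0, "ax": 0, "ay": 0, "az": 0, "hand": 1}, {"x": 0, "y": 0, "z": 0, "ax": 0, "ay": 0, "az": 0, "hand": 1}, {"x": 0, "y": 0, "z": 0, "ax": 0, "ay": 0, "az": 0, "hand": 1}, {"x": 0, "y": 0, "z": 0, "ax": 0, "ay": 0, "az": 0, "hand": 1}]}}

```text
t: 10.63
tcp_pos: [0.4515, -0.1708, 0.1016]
tool_rot: [180.0, -0.1, -22.7]
force: [-3.5, 1.4, 17.2]
gripper_width: 0.0001
grasp_force: 8.4
```

>>> {"name": "send_rows", "arguments": {"motion": [{"x": 0, "y": 0, "z": -38, "ax": 0, "ay": 0, "az": 0, "hand": 1}, {"x": -24, "y": 0, "z": -30, "ax": 0, "ay": 0, "az": 0, "hand": 1}, {"x": -24, "y": 0, "z": -30, "ax": 0, "ay": 0, "az": 0, "hand": 1}, {"x": -24, "y": 0, "z": -30, "ax": 0, "ay": 0, "az": 0, "hand": 1}, {"x": -15, "y": 0, "z": -35, "ax": 0, "ay": 0, "az": 0, "hand": 0}]}}

```text
t: 11.05
tcp_pos: [0.368, -0.1349, 0.2628]
tool_rot: [-179.9, 0.3, -22.8]
force: [0.8, -0.8, 0.0]
gripper_width: 0.0109
grasp_force: 0.0
```

>>> {"name": "send_rows", "arguments": {"motion": [{"x": 0, "y": 0, "z": -40, "ax": 0, "ay": 0, "az": 0, "hand": 0}, {"x": 0, "y": 0, "z": -30, "ax": 0, "ay": 0, "az": 0, "hand": 0}, {"x": 0, "y": 0, "z": 0, "ax": 0, "ay": 0, "az": 0, "hand": 0}, {"x": 0, "y": 0, "z": 0, "ax": 0, "ay": 0, "az": 0, "hand": 0}, {"x": 0, "y": 0, "z": 0, "ax": 0, "ay": 0, "az": 0, "hand": 0}]}}

```text
t: 11.47
tcp_pos: [0.3707, -0.1366, 0.3321]
tool_rot: [-180.0, 0.1, -22.8]
force: [-0.2, -0.1, 0.5]
gripper_width: 0.0725
grasp_force: 0.0
```

Run:
```python
from h import *
s=manip.snapshot("wrist"); im=s["img"]; cv2.imwrite("pics/w3.png",im[:,:,::-1])
t=manip.snapshot("scene"); cv2.imwrite("pics/s3.png",cv2.resize(t["img"][100:260,200:400,::-1],None,fx=3,fy=3))
st=manip.read_state(); print(st["tcp_pos"],st["tool_rot"],st["t"],st["force"])
```

```text
[ 0.37040638 -0.13639415  0.33121103] [-179.94160079    0.23204272  -22.76149034] 11.5667 [-0.4256863   0.04124098 -0.23152091]
```

View pics/s3.png

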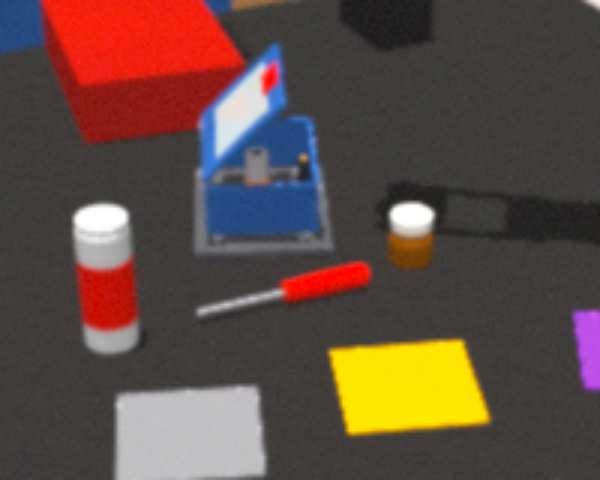

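The crop shows the lid about halfway open at (240,120) and rising by itself. The socket is visible inside at (257,165). I'll wait until the lid is fully open.

>>> {"name": "send_rows", "arguments": {"motion": [{"x": 0, "y": 0, "z": 0, "ax": 0, "ay": 0, "az": 0, "hand": 0}, {"x": 0, "y": 0, "z": 0, "ax": 0, "ay": 0, "az": 0, "hand": 0}, {"x": 0, "y": 0, "z": 0, "ax": 0, "ay": 0, "az": 0, "hand": 0}, {"x": 0, "y": 0, "z": 0, "ax": 0, "ay": 0, "az": 0, "hand": 0}, {"x": 0, "y": 0, "z": 0, "ax": 0, "ay": 0, "az": 0, "hand": 0}]}}

```text
t: 11.98
tcp_pos: [0.3713, -0.1371, 0.3326]
tool_rot: [-180.0, 0.0, -22.8]
force: [-0.0, -0.0, -0.6]
gripper_width: 0.0852
grasp_force: 0.0
```

>>> {"name": "send_rows", "arguments": {"motion": [{"x": 0, "y": 0, "z": 0, "ax": 0, "ay": 0, "az": 0, "hand": 0}, {"x": 0, "y": 0, "z": 0, "ax": 0, "ay": 0, "az": 0, "hand": 0}, {"x": 0, "y": 0, "z": 0, "ax": 0, "ay": 0, "az": 0, "hand": 0}, {"x": 0, "y": 0, "z": 0, "ax": 0, "ay": 0, "az": 0, "hand": 0}, {"x": 0, "y": 0, "z": 0, "ax": 0, "ay": 0, "az": 0, "hand": 0}]}}

```text
t: 12.4
tcp_pos: [0.3714, -0.1371, 0.333]
tool_rot: [-180.0, -0.0, -22.8]
force: [-0.2, 0.4, -0.3]
gripper_width: 0.0854
grasp_force: 0.0
```

>>> {"name": "send_rows", "arguments": {"motion": [{"x": 0, "y": 0, "z": 0, "ax": 0, "ay": 0, "az": 0, "hand": 0}, {"x": 0, "y": 0, "z": 0, "ax": 0, "ay": 0, "az": 0, "hand": 0}, {"x": 0, "y": 0, "z": 0, "ax": 0, "ay": 0, "az": 0, "hand": 0}, {"x": 0, "y": 0, "z": 0, "ax": 0, "ay": 0, "az": 0, "hand": 0}, {"x": 0, "y": 0, "z": 0, "ax": 0, "ay": 0, "az": 0, "hand": 0}]}}

```text
t: 12.82
tcp_pos: [0.3713, -0.1371, 0.3329]
tool_rot: [-180.0, -0.0, -22.8]
force: [-0.5, 0.6, -0.1]
gripper_width: 0.0856
grasp_force: 0.0
```

>>> {"name": "send_rows", "arguments": {"motion": [{"x": 0, "y": 0, "z": 0, "ax": 0, "ay": 0, "az": 0, "hand": 0}, {"x": 0, "y": 0, "z": 0, "ax": 0, "ay": 0, "az": 0, "hand": 0}, {"x": 0, "y": 0, "z": 0, "ax": 0, "ay": 0, "az": 0, "hand": 0}, {"x": 0, "y": 0, "z": 0, "ax": 0, "ay": 0, "az": 0, "hand": 0}, {"x": 0, "y": 0, "z": 0, "ax": 0, "ay": 0, "az": 0, "hand": 0}]}}

```text
t: 13.23
tcp_pos: [0.3714, -0.1371, 0.3329]
tool_rot: [-180.0, -0.0, -22.8]
force: [-1.1, -0.5, -0.3]
gripper_width: 0.0854
grasp_force: 0.0
```

>>> {"name": "send_rows", "arguments": {"motion": [{"x": 0, "y": 0, "z": 0, "ax": 0, "ay": 0, "az": 0, "hand": 0}, {"x": 0, "y": 0, "z": 0, "ax": 0, "ay": 0, "az": 0, "hand": 0}, {"x": 0, "y": 0, "z": 0, "ax": 0, "ay": 0, "az": 0, "hand": 0}, {"x": 0, "y": 0, "z": 0, "ax": 0, "ay": 0, "az": 0, "hand": 0}, {"x": 0, "y": 0, "z": 0, "ax": 0, "ay": 0, "az": 0, "hand": 0}]}}

```text
t: 13.65
tcp_pos: [0.3713, -0.1371, 0.3329]
tool_rot: [-180.0, 0.0, -22.8]
force: [-1.1, 0.1, 0.3]
gripper_width: 0.0853
grasp_force: 0.0
```

>>> {"name": "send_rows", "arguments": {"motion": [{"x": 0, "y": 0, "z": 0, "ax": 0, "ay": 0, "az": 0, "hand": 0}, {"x": 0, "y": 0, "z": 0, "ax": 0, "ay": 0, "az": 0, "hand": 0}, {"x": 0, "y": 0, "z": 0, "ax": 0, "ay": 0, "az": 0, "hand": 0}, {"x": 0, "y": 0, "z": 0, "ax": 0, "ay": 0, "az": 0, "hand": 0}, {"x": 0, "y": 0, "z": 0, "ax": 0, "ay": 0, "az": 0, "hand": 0}]}}

```text
t: 14.07
tcp_pos: [0.3713, -0.1371, 0.3329]
tool_rot: [-180.0, 0.0, -22.8]
force: [0.9, -0.6, 0.0]
gripper_width: 0.0849
grasp_force: 0.0
```

Run:
```python
from h import *
s=manip.snapshot("wrist"); im=s["img"]; cv2.imwrite("pics/w4.png",im[:,:,::-1])
for n,z in dict(socket_center=.047,socket=.012,stand=0).items():
    for m in manip.mark_of("wrist",n)[:2]: print(n,m["p"],m["location"],onz(s,m["location"],z))
for m in manip.outline_of("wrist","socket")[:1]: print(m["p"],m["extent"])
t=manip.snapshot("scene"); cv2.imwrite("pics/s4.png",cv2.resize(t["img"][100:260,200:400,::-1],None,fx=3,fy=3))
for n,z in dict(socket_center=.047,socket=.012).items():
    for m in manip.mark_of("scene",n)[:2]: print(n,m["p"],m["location"],onz(t,m["location"],z))
u=manip.snapshot("top")
for n,z in dict(socket_center=.047,socket=.012).items():
    for m in manip.mark_of("top",n)[:2]: print(n,m["p"],m["location"],onz(u,m["location"],z))
st=manip.read_state(); print(st["tcp_pos"],st["tool_rot"],st["t"],s["xyz"])
cv2.imwrite("pics/m4.png",np.vstack([cv2.resize(im[:,:,::-1],(540,338)),cv2.resize(t["img"][100:180,230:400,::-1],(540,254))]))
```

```text
socket_center 0.98 [325.0, 35.3] [ 0.49999194 -0.2017717   0.047     ]
socket 0.87 [326.3, 38.2] [ 0.50134835 -0.20490994  0.012     ]
socket 0.45 [318.7, 41.9] [ 0.50112214 -0.19439599  0.012     ]
stand 0.7 [320.4, 106.5] [ 0.42717004 -0.16597513  0.        ]
stand 0.59 [318.0, 42.9] [ 0.50201519 -0.19382236  0.        ]
0.96 [314.9, 15.7, 332.9, 50.1]
socket_center 0.62 [284.0, 159.3] [ 0.50741034 -0.19812372  0.047     ]
socket 0.62 [283.8, 159.3] [ 0.48247865 -0.25756193  0.012     ]
socket 0.57 [287.9, 168.2] [ 0.49679909 -0.18971517  0.012     ]
socket_center 0.42 [421.1, 197.1] [ 0.51162461 -0.17527505  0.047     ]
socket_center 0.39 [426.1, 195.5] [ 0.51673312 -0.19151187  0.047     ]
socket 0.63 [425.9, 200.3] [ 0.50265707 -0.19933655  0.012     ]
[ 0.37134791 -0.13708754  0.33291154] [-1.79999330e+02  8.09285109e-04 -2.27601064e+01] 14.6167 [ 0.43781424 -0.16631158  0.47567411]
```

View pics/m4.png

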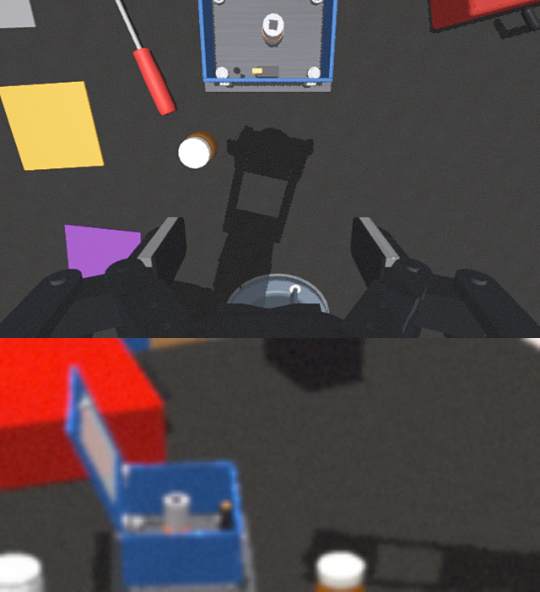

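The picture shows the lid standing fully open, past upright, with the socket upright at about (273,30) in the upper view. The fingers are clear. I'll move until the camera is over the socket and refine its position.

>>> {"name": "send_rows", "arguments": {"motion": [{"x": 25, "y": 3, "z": 20, "ax": 0, "ay": 0, "az": 0, "hand": 0.3}, {"x": 25, "y": 3, "z": 20, "ax": 0, "ay": 0, "az": 0, "hand": 0.3}, {"x": 25, "y": 4, "z": 20, "ax": 0, "ay": 0, "az": 0, "hand": 0.3}, {"x": 0, "y": 0, "z": 0, "ax": 0, "ay": 0, "az": 0, "hand": 0.3}, {"x": 0, "y": 0, "z": 0, "ax": 0, "ay": 0, "az": 0, "hand": 0.3}]}}

```text
t: 15.03
tcp_pos: [0.4366, -0.1754, 0.2714]
tool_rot: [-180.0, 0.2, -22.8]
force: [0.2, 0.0, -0.8]
gripper_width: 0.06
grasp_force: 0.0
```

Run:
```python
from h import *
s=manip.snapshot("wrist"); im=s["img"]; cv2.imwrite("pics/w5.png",im[:,:,::-1])
for n,z in dict(socket_center=.047,socket=.012,stand=0).items():
    for m in manip.mark_of("wrist",n)[:2]: print(n,m["p"],m["location"],onz(s,m["location"],z))
for m in manip.outline_of("wrist","socket")[:1]: print(m["p"],m["extent"])
b=mask(im,(100,120,60),(125,255,255)); w=np.array([onz(s,q,.088)[:2] for q in np.argwhere(b)[:,::-1]]).astype(np.float32)
st=manip.read_state(); print(st["tcp_pos"],st["tool_rot"],st["t"],st["gripper_width"],s["xyz"],st["q"])
```

```text
socket_center 0.84 [312.3, 101.5] [ 0.50215852 -0.19797759  0.047     ]
socket 0.84 [318.1, 98.7] [ 0.50228752 -0.20467653  0.012     ]
stand 0.16 [31.1, 211.5] [0.5173973 0.1963436 0.       ]
0.84 [303.7, 86.5, 327.7, 114.5]
[ 0.43624832 -0.17496811  0.27392881] [ 1.79981065e+02 -8.53697373e-02 -2.27486980e+01] 15.2833 0.05997151724984755 [ 0.50353343 -0.20496032  0.41394255] [-3.55145033e+01  1.49675575e+01  1.00533538e+02  4.39824136e-04
  6.44114608e+01  7.72340192e+01]
```

View pics/w5.png

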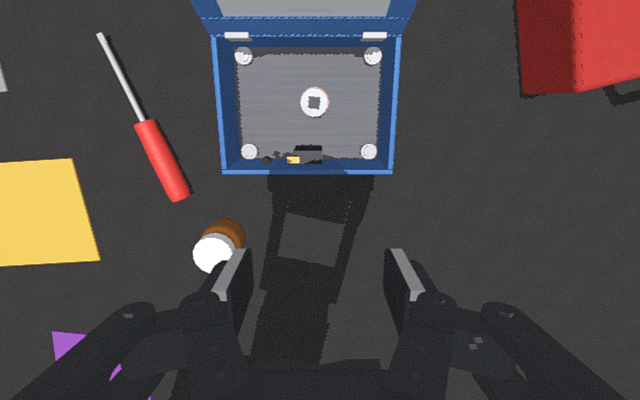

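The view shows the socket's top face at (314,101), the open case around it and the lid folded back at the top. The socket is at about (0.502, -0.2005), so I'll go above it and then down.

>>> {"name": "send_rows", "arguments": {"motion": [{"x": 24, "y": -1, "z": 28, "ax": 0, "ay": 0, "az": 0, "hand": 0.3}, {"x": 24, "y": -1, "z": 28, "ax": 0, "ay": 0, "az": 0, "hand": 0.3}, {"x": 22.5, "y": 0, "z": 28, "ax": 0, "ay": 0, "az": 0, "hand": 0.3}, {"x": 0, "y": 0, "z": 30, "ax": 0, "ay": 0, "az": 0, "hand": 0.3}, {"x": 0, "y": 0, "z": 30, "ax": 0, "ay": 0, "az": 0, "hand": 0.3}]}}

```text
t: 15.7
tcp_pos: [0.5041, -0.2016, 0.129]
tool_rot: [180.0, -0.2, -22.7]
force: [-0.3, 0.9, 0.4]
gripper_width: 0.0597
grasp_force: 0.0
```

>>> {"name": "send_rows", "arguments": {"motion": [{"x": 0, "y": 0, "z": 0, "ax": 0, "ay": 0, "az": 0, "hand": 0.3}, {"x": 0, "y": 0, "z": 0, "ax": 0, "ay": 0, "az": 0, "hand": 0.3}, {"x": 0, "y": 0, "z": 0, "ax": 0, "ay": 0, "az": 0, "hand": 0.3}]}}

```text
t: 15.95
tcp_pos: [0.5032, -0.2012, 0.1307]
tool_rot: [180.0, -0.2, -22.8]
force: [0.6, -0.3, -0.2]
gripper_width: 0.0596
grasp_force: 0.0
```

Run:
```python
from h import *
s=manip.snapshot("wrist"); im=s["img"]; cv2.imwrite("pics/w6.png",im[:,:,::-1])
for n,z in dict(socket_center=.047,socket=.012).items():
    for m in manip.mark_of("wrist",n)[:2]: print(n,m["p"],m["location"],onz(s,m["location"],z))
st=manip.read_state(); p=np.array(st["tcp_pos"]);print(p,st["tool_rot"],st["t"])
print(plan(p,st["tool_rot"],[.502,-.2005,.047],-22.75))
for m in manip.outline_of("wrist","socket")[:1]: print(m["p"],m["extent"])
```

```text
socket_center 0.76 [314.1, 209.4] [ 0.50118679 -0.19899024  0.047     ]
socket 0.62 [316.4, 194.9] [ 0.5013801 -0.2007406  0.012    ]
socket 0.37 [83.7, 216.5] [ 0.55893012 -0.01578151  0.012     ]
[ 0.5035628  -0.20147034  0.13134973] [179.9483672   -0.26666757 -22.75602864] 16.1
(array([-2.2, -0.4, 84.3]), array([ 0.0009, -0.0047, -0.0001]))
0.95 [298.3, 176.7, 335.6, 242.8]
```

View pics/w6.png

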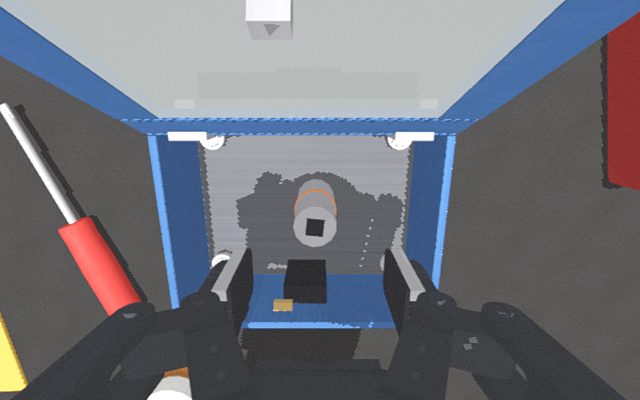

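The socket's top is at (315,222), centred between the fingers. The case walls and lid are clear, so I'll go down and grip.

>>> {"name": "send_rows", "arguments": {"motion": [{"x": -2, "y": -0.7, "z": 25, "ax": 0, "ay": 0, "az": 0, "hand": 0.3}, {"x": 0, "y": 0, "z": 25, "ax": 0, "ay": 0, "az": 0, "hand": 0.3}, {"x": 0, "y": 0, "z": 25, "ax": 0, "ay": 0, "az": 0, "hand": 0.3}, {"x": 0, "y": 0, "z": 9, "ax": 0, "ay": 0, "az": 0, "hand": 0.3}, {"x": 0, "y": 0, "z": 0, "ax": 0, "ay": 0, "az": 0, "hand": 0.3}]}}

```text
t: 16.57
tcp_pos: [0.5, -0.1988, 0.0438]
tool_rot: [-180.0, 0.2, -22.8]
force: [0.0, 0.5, 1.4]
gripper_width: 0.0599
grasp_force: 0.0
```

>>> {"name": "send_rows", "arguments": {"motion": [{"x": 0, "y": 0, "z": 0, "ax": 0, "ay": 0, "az": 0, "hand": 0.3}, {"x": 0, "y": 0, "z": 0, "ax": 0, "ay": 0, "az": 0, "hand": 0.3}]}}

```text
t: 16.73
tcp_pos: [0.5019, -0.2, 0.0463]
tool_rot: [180.0, -0.2, -22.8]
force: [0.9, -0.4, -0.3]
gripper_width: 0.0598
grasp_force: 0.0
```

>>> {"name": "send_rows", "arguments": {"motion": [{"x": 0, "y": 0, "z": 0, "ax": 0, "ay": 0, "az": 0, "hand": 0.5}, {"x": 0, "y": 0, "z": 0, "ax": 0, "ay": 0, "az": 0, "hand": 0.6}, {"x": 0, "y": 0, "z": 0, "ax": 0, "ay": 0, "az": 0, "hand": 1}, {"x": 0, "y": 0, "z": 0, "ax": 0, "ay": 0, "az": 0, "hand": 1}, {"x": 0, "y": 0, "z": 0, "ax": 0, "ay": 0, "az": 0, "hand": 1}], "grip_force": 50}}

```text
t: 17.15
tcp_pos: [0.5016, -0.1995, 0.0461]
tool_rot: [180.0, -0.1, -22.8]
force: [0.6, 1.3, 5.5]
gripper_width: 0.0258
grasp_force: 48.7
```

>>> {"name": "send_rows", "arguments": {"motion": [{"x": 0, "y": 0, "z": 0, "ax": 0, "ay": 0, "az": 0, "hand": 1}, {"x": 0, "y": 0, "z": 0, "ax": 0, "ay": 0, "az": 0, "hand": 1}, {"x": 0, "y": 0, "z": 0, "ax": 0, "ay": 0, "az": 0, "hand": 1}]}}

```text
t: 17.4
tcp_pos: [0.5016, -0.1995, 0.0461]
tool_rot: [180.0, -0.1, -22.8]
force: [-0.8, 1.7, 6.0]
gripper_width: 0.0259
grasp_force: 48.7
```

>>> {"name": "send_rows", "arguments": {"motion": [{"x": 0, "y": 0, "z": -5, "ax": 0, "ay": 0, "az": 0, "hand": 1}, {"x": 0, "y": 0, "z": -15, "ax": 0, "ay": 0, "az": 0, "hand": 1}, {"x": 0, "y": 0, "z": -25, "ax": 0, "ay": 0, "az": 0, "hand": 1}, {"x": 0, "y": 0, "z": -30, "ax": 0, "ay": 0, "az": 0, "hand": 1}, {"x": 0, "y": 0, "z": -30, "ax": 0, "ay": 0, "az": 0, "hand": 1}]}}

```text
t: 17.82
tcp_pos: [0.4999, -0.1988, 0.1505]
tool_rot: [-180.0, 0.2, -22.8]
force: [0.7, 0.3, -1.8]
gripper_width: 0.0259
grasp_force: 49.2
```

>>> {"name": "send_rows", "arguments": {"motion": [{"x": 0, "y": 0, "z": -25, "ax": 0, "ay": 0, "az": 0, "hand": 1}, {"x": 0, "y": 0, "z": -15, "ax": 0, "ay": 0, "az": 0, "hand": 1}, {"x": 0, "y": 0, "z": 0, "ax": 0, "ay": 0, "az": 0, "hand": 1}, {"x": 0, "y": 0, "z": 0, "ax": 0, "ay": 0, "az": 0, "hand": 1}]}}

```text
t: 18.15
tcp_pos: [0.5008, -0.1994, 0.1904]
tool_rot: [180.0, -0.1, -22.8]
force: [-0.1, 0.5, -1.6]
gripper_width: 0.0259
grasp_force: 49.3
```

>>> {"name": "send_rows", "arguments": {"motion": [{"x": -5.7, "y": -15, "z": 0, "ax": 0, "ay": 0, "az": 0, "hand": 1}, {"x": -10.7, "y": -28, "z": 0, "ax": 0, "ay": 0, "az": 0, "hand": 1}, {"x": -12.3, "y": -32, "z": 0, "ax": 0, "ay": 0, "az": 0, "hand": 1}, {"x": -12.3, "y": -32, "z": 0, "ax": 0, "ay": 0, "az": 0, "hand": 1}, {"x": -12.3, "y": -32, "z": 0, "ax": 0, "ay": 0, "az": 0, "hand": 1}]}}

```text
t: 18.57
tcp_pos: [0.5038, -0.049, 0.1878]
tool_rot: [180.0, 0.3, -22.8]
force: [0.3, 0.1, -2.6]
gripper_width: 0.0251
grasp_force: 49.3
```

>>> {"name": "send_rows", "arguments": {"motion": [{"x": -12.3, "y": -32, "z": 0, "ax": 0, "ay": 0, "az": 0, "hand": 1}, {"x": -12.3, "y": -32, "z": 0, "ax": 0, "ay": 0, "az": 0, "hand": 1}, {"x": -12.3, "y": -32, "z": 0, "ax": 0, "ay": 0, "az": 0, "hand": 1}, {"x": -12.3, "y": -32, "z": 0, "ax": 0, "ay": 0, "az": 0, "hand": 1}, {"x": -12.3, "y": -32, "z": 0, "ax": 0, "ay": 0, "az": 0, "hand": 1}]}}

```text
t: 18.98
tcp_pos: [0.5089, 0.1224, 0.1878]
tool_rot: [179.9, 0.2, -22.8]
force: [0.7, -0.7, -1.1]
gripper_width: 0.0261
grasp_force: 49.3
```

>>> {"name": "send_rows", "arguments": {"motion": [{"x": -12.3, "y": -32, "z": 0, "ax": 0, "ay": 0, "az": 0, "hand": 1}, {"x": -8.4, "y": -22, "z": 0, "ax": 0, "ay": 0, "az": 0, "hand": 1}, {"x": -4.6, "y": -12, "z": 0, "ax": 0, "ay": 0, "az": 0, "hand": 1}, {"x": 0, "y": 0, "z": 0, "ax": 0, "ay": 0, "az": 0, "hand": 1}, {"x": 0, "y": 0, "z": 0, "ax": 0, "ay": 0, "az": 0, "hand": 1}]}}

```text
t: 19.4
tcp_pos: [0.5119, 0.1912, 0.1885]
tool_rot: [179.9, 0.1, -22.7]
force: [0.9, -0.6, -1.7]
gripper_width: 0.0257
grasp_force: 49.3
```

Run:
```python
from h import *
s=manip.snapshot("wrist"); im=s["img"]; cv2.imwrite("pics/w7.png",im[:,:,::-1])
y=mask(im,(20,110,100),(38,255,255))
n,l,q,c=cv2.connectedComponentsWithStats(y); i=1+np.argmax(q[1:,4]); print(q[i])
w=np.array([onz(s,p,.004)[:2] for p in np.argwhere(l==i)[:,::-1]]).astype(np.float32); print(cv2.minAreaRect(w))
st=manip.read_state(); print(st["tcp_pos"],st["tool_rot"],st["t"],st["force"])
```

```text
[  235    97   150   146 18152]
((0.5129755139350891, 0.19370098412036896), (0.14119979739189148, 0.14032062888145447), 70.8003158569336)
[0.5121203  0.19052222 0.18879798] [ 1.79881516e+02  1.06454863e-01 -2.27553575e+01] 19.45 [ 0.40701123  0.26187    -0.94584351]
```

View pics/w7.png

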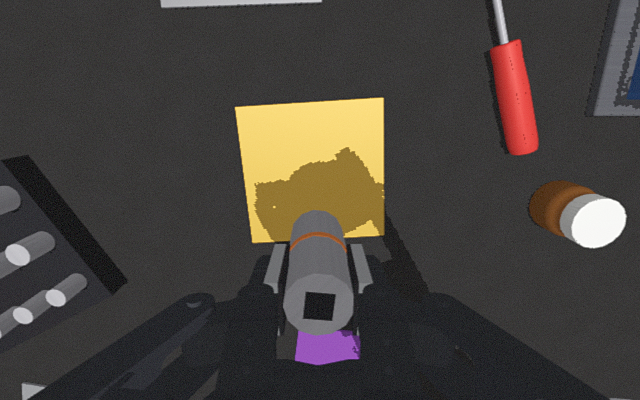

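The socket hangs upright in the grip over the yellow mat, which spans (235–385, 97–243). I'll lower it.

>>> {"name": "send_rows", "arguments": {"motion": [{"x": 0, "y": -2.5, "z": 20, "ax": 0, "ay": 0, "az": 0, "hand": 1}, {"x": 0, "y": 0, "z": 30, "ax": 0, "ay": 0, "az": 0, "hand": 1}, {"x": 0, "y": 0, "z": 30, "ax": 0, "ay": 0, "az": 0, "hand": 1}, {"x": 0, "y": 0, "z": 30, "ax": 0, "ay": 0, "az": 0, "hand": 1}, {"x": 0, "y": 0, "z": 18, "ax": 0, "ay": 0, "az": 0, "hand": 1}]}}

```text
t: 19.87
tcp_pos: [0.5124, 0.1914, 0.0591]
tool_rot: [179.8, 0.2, -22.9]
force: [-0.1, 0.0, -1.2]
gripper_width: 0.0257
grasp_force: 49.3
```

>>> {"name": "send_rows", "arguments": {"motion": [{"x": 0, "y": 0, "z": 8, "ax": 0, "ay": 0, "az": 0, "hand": 1}, {"x": 0, "y": 0, "z": 5, "ax": 0, "ay": 0, "az": 0, "hand": 1}, {"x": 0, "y": 0, "z": 0, "ax": 0, "ay": 0, "az": 0, "hand": 1}, {"x": 0, "y": 0, "z": 0, "ax": 0, "ay": 0, "az": 0, "hand": 1}, {"x": 0, "y": 0, "z": 0, "ax": 0, "ay": 0, "az": 0, "hand": 1}]}}

```text
t: 20.28
tcp_pos: [0.515, 0.1937, 0.0502]
tool_rot: [-179.9, -0.1, -22.8]
force: [-0.2, -0.6, -1.5]
gripper_width: 0.0257
grasp_force: 49.3
```

>>> {"name": "send_rows", "arguments": {"motion": [{"x": 0, "y": 0, "z": 4, "ax": 0, "ay": 0, "az": 0, "hand": 1}, {"x": 0, "y": 0, "z": 3, "ax": 0, "ay": 0, "az": 0, "hand": 1}, {"x": 0, "y": 0, "z": 2, "ax": 0, "ay": 0, "az": 0, "hand": 1}, {"x": 0, "y": 0, "z": 0, "ax": 0, "ay": 0, "az": 0, "hand": 1}, {"x": 0, "y": 0, "z": 0, "ax": 0, "ay": 0, "az": 0, "hand": 1}]}}

```text
t: 20.7
tcp_pos: [0.5137, 0.1938, 0.0398]
tool_rot: [180.0, 0.0, -22.7]
force: [-0.1, -0.1, -1.2]
gripper_width: 0.0256
grasp_force: 49.3
```

>>> {"name": "send_rows", "arguments": {"motion": [{"x": 0, "y": 0, "z": 1, "ax": 0, "ay": 0, "az": 0, "hand": 1}, {"x": 0, "y": 0, "z": 0, "ax": 0, "ay": 0, "az": 0, "hand": 1}, {"x": 0, "y": 0, "z": 0, "ax": 0, "ay": 0, "az": 0, "hand": 1}]}}

```text
t: 20.95
tcp_pos: [0.5138, 0.1938, 0.0389]
tool_rot: [180.0, 0.0, -22.8]
force: [-0.4, -0.3, -1.7]
gripper_width: 0.0255
grasp_force: 49.3
```

>>> {"name": "send_rows", "arguments": {"motion": [{"x": 0, "y": 0, "z": 1, "ax": 0, "ay": 0, "az": 0, "hand": 1}, {"x": 0, "y": 0, "z": 0, "ax": 0, "ay": 0, "az": 0, "hand": 1}, {"x": 0, "y": 0, "z": 0, "ax": 0, "ay": 0, "az": 0, "hand": 1}]}}

```text
t: 21.2
tcp_pos: [0.514, 0.1938, 0.0382]
tool_rot: [-180.0, -0.0, -22.8]
force: [-0.3, -0.8, 0.6]
gripper_width: 0.0256
grasp_force: 49.1
```

>>> {"name": "send_rows", "arguments": {"motion": [{"x": 0, "y": 0, "z": 0.3, "ax": 0, "ay": 0, "az": 0, "hand": 1}, {"x": 0, "y": 0, "z": 0, "ax": 0, "ay": 0, "az": 0, "hand": 0.62}, {"x": 0, "y": 0, "z": 0, "ax": 0, "ay": 0, "az": 0, "hand": 0.55}, {"x": 0, "y": 0, "z": 0, "ax": 0, "ay": 0, "az": 0, "hand": 0.4}, {"x": 0, "y": 0, "z": 0, "ax": 0, "ay": 0, "az": 0, "hand": 0.2}], "grip_force": 20}}

```text
t: 21.62
tcp_pos: [0.5138, 0.1937, 0.0375]
tool_rot: [180.0, 0.0, -22.8]
force: [0.7, -0.1, -1.1]
gripper_width: 0.0614
grasp_force: 0.0
```

>>> {"name": "send_rows", "arguments": {"motion": [{"x": 0, "y": 0, "z": 0, "ax": 0, "ay": 0, "az": 0, "hand": 0.1}, {"x": 0, "y": 0, "z": 0, "ax": 0, "ay": 0, "az": 0, "hand": 0.1}, {"x": 0, "y": 0, "z": 0, "ax": 0, "ay": 0, "az": 0, "hand": 0.1}]}}

```text
t: 21.87
tcp_pos: [0.5138, 0.1938, 0.0376]
tool_rot: [180.0, 0.0, -22.8]
force: [0.1, -1.2, -0.1]
gripper_width: 0.077
grasp_force: 0.0
```

>>> {"name": "send_rows", "arguments": {"motion": [{"x": 0, "y": 0, "z": -20, "ax": 0, "ay": 0, "az": 0, "hand": 0.1}, {"x": 0, "y": 0, "z": -35, "ax": 0, "ay": 0, "az": 0, "hand": 0.1}, {"x": 0, "y": 0, "z": -35, "ax": 0, "ay": 0, "az": 0, "hand": 0.1}, {"x": 0, "y": 0, "z": -35, "ax": 0, "ay": 0, "az": 0, "hand": 0.1}, {"x": 0, "y": 0, "z": -30, "ax": 0, "ay": 0, "az": 0, "hand": 0.1}]}}

```text
t: 22.28
tcp_pos: [0.514, 0.1938, 0.1948]
tool_rot: [-180.0, -0.1, -22.8]
force: [0.2, 1.0, -0.3]
gripper_width: 0.0769
grasp_force: 0.0
```

>>> {"name": "send_rows", "arguments": {"motion": [{"x": 0, "y": 0, "z": 0, "ax": 0, "ay": 0, "az": 0, "hand": 0.1}, {"x": 0, "y": 0, "z": 0, "ax": 0, "ay": 0, "az": 0, "hand": 0.1}, {"x": 0, "y": 0, "z": 0, "ax": 0, "ay": 0, "az": 0, "hand": 0.1}, {"x": 0, "y": 0, "z": 0, "ax": 0, "ay": 0, "az": 0, "hand": 0.1}]}}

```text
t: 22.62
tcp_pos: [0.5125, 0.1935, 0.1911]
tool_rot: [179.9, 0.2, -22.8]
force: [-0.3, -0.3, -0.2]
gripper_width: 0.0771
grasp_force: 0.0
```

Run:
```python
from h import *
t=manip.snapshot("scene"); cv2.imwrite("pics/s8.png",cv2.resize(t["img"][80:280,200:440,::-1],None,fx=3,fy=3))
for m in manip.mark_of("scene","socket")[:2]: print(m["p"],m["location"],onz(t,m["location"],.004))
st=manip.read_state(); print(st["tcp_pos"],st["t"],st["force"])
```

```text
0.72 [337.7, 229.0] [0.51163165 0.20502615 0.004     ]
[0.51272991 0.19354462 0.19092417] 22.7167 [0.50610207 0.46671687 0.62860483]
```

View pics/s8.png

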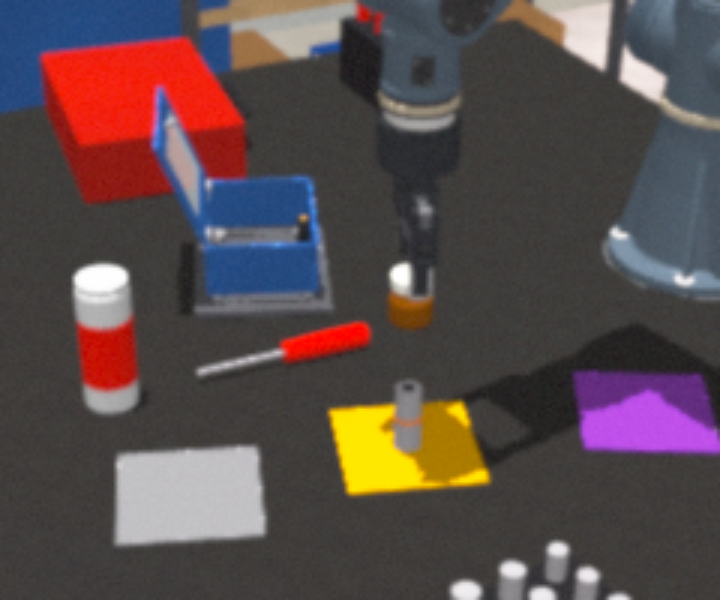

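The socket stands upright on the yellow mat at (408,418) in the crop. The lid is still open, the can, screwdriver and jar are where they were, and the gripper is clear.

```bash
python3 -c "
from plant import manip
print(manip.hand_in())"
```

```text
the job is handed in; nothing more can be done
None
```

The job is handed in at about 23 s of the 72 s allowed: the case lid swung fully open by itself, the socket stands upright on the yellow mat, and the screwdriver, spray can and jar look unmoved in the last picture.

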